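# Clamp a media bottle and crack its cap for the autoclave

## Robot

A 6-joint arm with a two-finger parallel gripper is mounted at the origin on a cart in front of the work surface, level with it; the furniture and walls round the work are solid. World frame = base frame: x ahead of the robot, y to its left, z up, the work surface at z = 0. Lengths are in m, angles in rad, forces in N, time in s.
With the tool pointing down it reaches from about 0.35 to 0.975 m from the base axis. Payload 4.9 kg.
Tool frame: the origin (TCP) lies at the very end of the fingers, on their centre line; the grasp point (between the pads) lies 19 mm behind it; z points along the fingers, y is the line along which they close (so a half turn about z gives the same grasp; the last joint's range is limited). The gripper opens to 85 mm and grips with 20 to 120 N. Pads are 22 mm wide; open, the fingers measure 114 mm over their backs; the gripper's body (76 mm by 85 mm) begins 54 mm behind the grasp point. The pads swing forward as they close: fully open they stand 13 mm farther back than shut.
Start: joints at [-1.461, 0.053, 1.613, -0, 1.476, -0.119], TCP at [0.142, -0.609, 0.231] pointing down, gripper open.
Joint ranges: [-3.01, 3.01], [-1.01, 2.22], [0.06, 2.58], [-1.02, 4.17], [0.09, 2.62], [-3.14, 3.14]. Speed limits (rad/s): [2.57, 2.57, 3.14, 3.14, 3.14, 3.14].

## Interface

Orientations are given as a rotation vector (axis times angle).
In Python, from station import ctrl gives the robot as it stands.
- The arm moves only by the shell command python3 -m crank 'ROWS' [OPENING] [FORCE]. ROWS is text: rows parted by semicolons, each of 4 numbers parted by spaces: the shift along the world's x, y, z in units of 0.5 m (1.0 is 0.5 m), then the turn about the world's z in units of 90 degrees (1.0 is 90 degrees). In form: x y z turn; .... A call has exactly 5 rows; each row shifts and turns the commanded pose from where the row before left it; what a row does not reach is not made up. A row lasts 1/12 s, in which the tool goes at most 41.7 mm and 7.16 degrees, less where a joint would pass 70% of its speed; a pose out of reach is approached as far as the arm can. A call with a number of a shift or a turn outside -1 to 1 is refused whole. A call with a gripper value outside its range is refused whole. OPENING is the opening in per cent of the stroke, from 0 (shut) to 100 (fully open), set as the call begins (- or left out, the last holds). The fingers move at their own pace and stop on an object; FORCE is the grip in N (left out, the last holds). Time passes only in rows, so rows that do not move let the fingers close, or fill a call up. It gives the time, the measured TCP pose, the force, the opening and the grip force at its end, in the units of the state.
- ctrl.get_obs(): the state, without advancing time (a new reading comes with each control period).
- ctrl.get_image(name): name is "scene" or "top" or "wrist"; returns (picture, depth): 384x512x3 uint8, red, green, blue; 384x512 float32, m along the optical axis (not along the pixel's ray), 0 where there is no reading.
- ctrl.get_calibration(name): a dict with "fx", "fy", "cx", "cy" (pixels), "extrinsics" (4x4, takes a point from world to camera coordinates). Camera axes: x right, y down, z forward; pixel columns grow to the right and rows downward; lengths in m; the calibration is good to about 2 mm. A picture is of the moment at which its call begins: read the wrist's pose just before it. get_calibration takes no time and is no camera call; for the wrist camera it gives the pose at the moment of the call.
- ctrl.finish_job(): hands the job in; it is judged then, once.
The state is a dict: "t": time; "q": joint angles; "dq": joint speeds; "effort": joint torques, N m; "tool_pos": TCP position; "tool_rot": TCP orientation; "contact_force": force on the tool from outside, world axes, zero at the start; "wrist_torque": the same for the moment, N m; "opening": finger opening in m; "grip_force": force on a finger pad.
Only numpy, scipy, OpenCV 4.12 (cv2) and the standard library are available. Lean on these libraries where they do the work, as an engineer would, in place of code of your own. Each camera call takes 0.05 s, during which the arm holds its last target. There are 200 camera calls.

## Task

Get the bottle with the blue cap ready for the autoclave. Stand it upright in the vee of the grey bench clamp, swing the red-handled lever all the way round so that the padded jaw grips it and it cannot spin, and only then loosen the blue cap by about half a turn (anticlockwise); leave the bottle clamped with the loosened cap on it, and do not disturb the brown black-capped bottle that stands near it.

Things in the scene. Friction and masses are not known exactly. Their poses are not given: they have to be found in the camera images.
- bottle: Loose round amber bottle, 0.32 kg, white label band with a green bar, blue ribbed screw cap. Body 56 mm across up to 79 mm height, neck 35 mm, cap 44 mm across, 96 to 122 mm above the underside. Origin: centre of the underside; z up its axis. It may be lifted and carried by its cap.
- bottle_cap (a joint): Angle of the blue cap against the bottle, rad: 0 = tight (as found), grows anticlockwise seen from above as it unscrews; half a turn = 3.14. Stiff, 0.35 N m at any angle: an unclamped bottle turns along with it. Stays where left; rises 0.64 mm per rad. The white line on its top points to the label's green bar when tight.
- cap_grip (a point): Middle of the blue cap (26 mm high, 44 mm across), on its axis; 109 mm above the bottle's underside while tight.
- clamp: Fixed clamp: grey base plate 100 x 206 x 12 mm; on it a rubber-faced 90-degree vee (34 mm high), facing it a jaw pad (36 mm wide, up to 35 mm above the plate) on a rod, then a cam lever. Origin on the desk, mid-width, 93 mm from the plate's vee end; z up, y from vee to lever (the jaw closes to -y). Open: 14 mm between pad and a seated bottle. Closed: the sprung pad grips it with about 18 N.
- vee_seat (a point): Where the middle of the bottle's underside is when it touches both vee cheeks: on the plate's top, 12 mm above the desk, 30 mm from the clamp's origin toward -y. A bottle set down up to 8 mm nearer the jaw (+y of the clamp) and within 5 mm sideways is pushed home by the closing jaw.
- clamp_lever (a joint): Angle of the lever, rad: 0 = open, pointing to the clamp's -x; 1.57 = fully closed at its stop, pointing to the clamp's +y. Turns clockwise seen from above as it closes, about a vertical pivot 85 mm from the clamp's origin toward +y. Needs 0.35 to 0.6 N m; stays where it is left. Starts at 0 to 0.35.
- lever_handle (a point): Middle of the upright red grip at the lever's end (20 mm diameter, from 56 to 104 mm above the desk; this point is 82 mm above the desk), 85 mm from the pivot. It can be pinched from above or pushed sideways.
- amber_bottle: Bystander: brown reagent bottle with a black cap, 52 mm across, 110 mm high, origin at the centre of its underside. Its place and the other bottle's are swapped in some starts.

How it is judged:
By the outcome, as a careful person would: the job done as asked, in the order asked, and still so for the second after the job is handed in, with the robot touching nothing.
It also fails if it takes over 72 s, if anything falls off the work surface, if the arm or the gripper's body presses on something with over 40 N, if the wrist force passes 120 N, or if a joint passes its speed limit or range.

## Working session

There is one attempt and no reset: what is moved stays moved. The work goes in short steps, Python scripts to look and compute and a shell command to move; the robot and the scene stay as the last step left them, time stands still between calls to the robot, and variables do not carry over. Pictures are saved under pics/ and viewed, at most 10 in all, crops included, and the job is handed in when it is done.

```bash
ls; mkdir -p pics; cat > h.py <<'E'
import numpy as np,cv2
from station import ctrl
def grab(n,save=None):
    c=ctrl.get_calibration(n); im,d=ctrl.get_image(n)
    if save: cv2.imwrite('pics/'+save,im[:,:,::-1])
    return im,d,c
def pts(d,c):
    v,u=np.mgrid[:d.shape[0],:d.shape[1]]
    P=np.stack([(u-c['cx'])/c['fx']*d,(v-c['cy'])/c['fy']*d,d],-1)
    E=np.array(c['extrinsics']); return (P-E[:3,3])@E[:3,:3]
def ray(u,v,z,c):
    E=np.array(c['extrinsics']);R=E[:3,:3];o=-R.T@E[:3,3]
    r=R.T@np.array([(u-c['cx'])/c['fx'],(v-c['cy'])/c['fy'],1]); return o+r*(z-o[2])/r[2]
E
python3 - <<'E'
from h import *
a=grab('scene'); b=grab('top')
cv2.imwrite('pics/a.png',cv2.resize(np.hstack([a[0],b[0]])[:,:,::-1],(800,300)))
cv2.imwrite('pics/t.png',b[0][:,:,::-1])
o=ctrl.get_obs();print(o)
for n,(im,d,c) in dict(s=a,t=b).items():
    P=pts(d,c);h=cv2.cvtColor(im,cv2.COLOR_RGB2HSV)
    for k,m in dict(blue=(h[...,0]>100)&(h[...,0]<130)&(h[...,1]>130)&(h[...,2]>50),red=((h[...,0]<6)|(h[...,0]>174))&(h[...,1]>150)&(h[...,2]>60)).items():
        N,l,s,ct=cv2.connectedComponentsWithStats(m.astype('uint8'))
        for i in range(1,N):
            if s[i,4]>25: q=P[(l==i)&(d>0)];print(n,k,s[i],ct[i],np.median(q,0),q.min(0),q.max(0))
E
```

```text
pics
{'t': 0.1, 'q': array([-1.46097727e+00,  5.32608234e-02,  1.61416855e+00, -3.25029226e-06,
        1.47605775e+00, -1.19007910e-01]), 'dq': array([ 6.36962902e-04, -1.70361742e-03, -3.75737608e-03, -3.59312276e-04,
        4.59830256e-05,  1.05466136e-03]), 'effort': array([ 1.23722157e-04, -3.94903994e+01, -3.71362495e+01, -1.48101653e-04,
        3.89687601e-03,  3.88844668e-06]), 'tool_pos': array([ 0.14170221, -0.60812442,  0.23019751]), 'tool_rot': array([-3.11917052e+00, -3.58441067e-01, -8.58486824e-06]), 'contact_force': array([-1.10255293, -0.27959857,  0.04881597]), 'wrist_torque': array([-0.00370079, -0.00954919,  0.00698014]), 'grip_force': 0.0, 'opening': 0.08539197974823462}
s blue [231 112  14  16 168] [237.98214286 119.52380952] [ 0.57595906 -0.34232239  0.12054117] [ 0.5578842  -0.37419781  0.09279945] [ 0.59705716 -0.33042431  0.12932763]
s blue [162 129   5  20  36] [164.08333333 138.27777778] [ 0.81796885 -0.37356772  0.00875058] [ 0.80833625 -0.41663488  0.00259072] [ 0.82878374 -0.33427114  0.0176447 ]
s blue [108 166  10  10  66] [112.40909091 170.42424242
[... 1903 characters left out ...]
211835 0.0264673 ] [0.82266629 0.14588728 0.03767262]
t red [185  89  34  22 169] [201.86390533  98.21301775] [0.7893061  0.08201463 0.03132671] [0.75846521 0.04425332 0.02594976] [0.8163388  0.12704496 0.0361096 ]
t red [191 110   9  11  32] [194.40625 115.     ] [0.74549244 0.10022551 0.0309996 ] [0.73322783 0.08950123 0.0252759 ] [0.76055538 0.11058518 0.03740044]
t red [378 120  16  15  61] [384.75409836 129.01639344] [ 0.70930788 -0.37164679  0.03510622] [ 0.70192255 -0.39294633  0.02583039] [ 0.73984359 -0.35871615  0.04222415]
t red [127 189   7   9  45] [130.11111111 192.6       ] [0.53658665 0.22969857 0.10294356] [0.52944028 0.22349043 0.08155943] [0.54484136 0.23666105 0.10765033]
```

View pics/a.png

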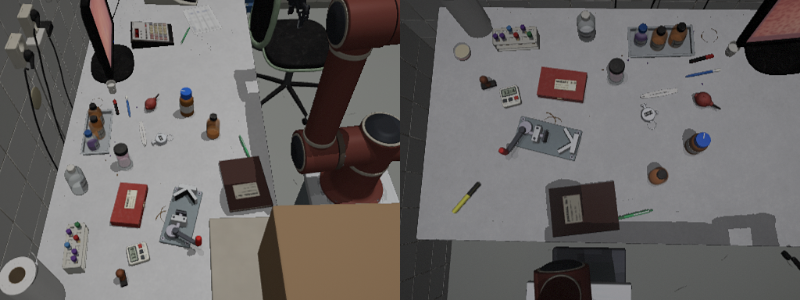

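View pics/t.png

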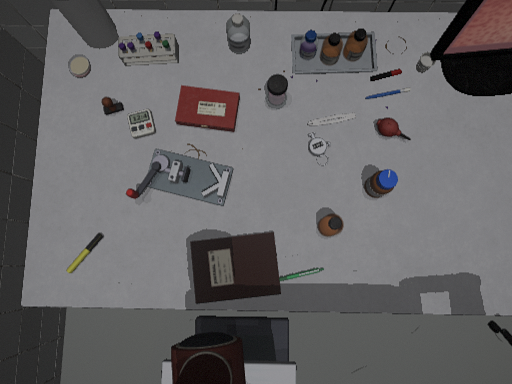

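The scene view shows the blue-capped bottle on the far side, next to the brown one. In the top view the blue cap is at (387,179), the brown bottle at (330,225), the clamp plate at (190,176) with its vee at (217,182), and the red handle at (130,193). Next I'll measure the clamp and caps more precisely.

```bash
python3 - <<'E'
from h import *
im,d,c=grab('top'); P=pts(d,c); h=cv2.cvtColor(im,cv2.COLOR_RGB2HSV)
print(h[190,205],h[170,215],h[215,215])
# plate: saturated blue-grey
roi=np.zeros(d.shape,bool); roi[145:210,140:240]=1
m=(roi&(h[...,0]>85)&(h[...,0]<125)&(h[...,1]>25)&(h[...,2]<150)).astype('uint8')
m=cv2.morphologyEx(m,cv2.MORPH_OPEN,np.ones((3,3)))
cn=max(cv2.findContours(m,0,2)[0],key=cv2.contourArea)
W=np.array([ray(u,v,.012,c)[:2] for u,v in cn[:,0]],np.float32)
print('plate rect',cv2.minAreaRect(W*1000), cv2.boxPoints(cv2.minAreaRect(W*1000)).round())
v=im.copy(); cv2.drawContours(v,[cn],-1,(0,255,0),1)
cv2.imwrite('pics/p.png',cv2.resize(v[140:240,110:410],None,fx=2.6,fy=2.6,interpolation=2)[:,:,::-1])
# cap
b=((h[...,0]>100)&(h[...,0]<130)&(h[...,1]>130)&(h[...,2]>50)); 
q=P[b&(P[...,2]>.115)&(P[...,0]<.7)]; print('cap top',len(q),(q.min(0)+q.max(0))/2,q.max(0)-q.min(0))
r=((h[...,0]<6)|(h[...,0]>174))&(h[...,1]>150)&(h[...,2]>60); r[:, :115]=0; r[:,145:]=0; r[:180]=0
q=P[r&(P[...,2]>.095)]; print('handle',len(q),(q.min(0)+q.max(0))/2,q.max(0)-q.min(0))
k=np.zeros(d.shape,bool);k[205:245,310:350]=1
q=P[k&(P[...,2]>.1)]; print('brown',len(q),(q.min(0)+q.max(0))/2,q.max(0)-q.min(0))
print(ray(160,161,.05,c))
E
```

```text
[128   8 124] [114   8 160] [120   4 134]
plate rect ((594.2677612304688, 121.212890625), (155.89584350585938, 97.01454162597656), 76.55384826660156) [[529.  57.]
 [623.  34.]
 [660. 186.]
 [565. 208.]]
cap top 273 [ 0.57406745 -0.35251728  0.12051559] [0.04076654 0.04213118 0.01077557]
handle 42 [0.53737801 0.23106336 0.10164197] [0.0152297  0.01483331 0.0121342 ]
brown 127 [ 0.44035241 -0.16288369  0.60399028] [0.09519239 0.17206038 1.00682331]
[0.62283729 0.17752401 0.05      ]
```

View pics/p.png

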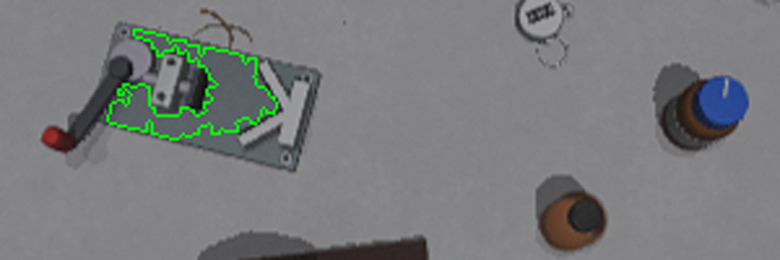

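In the crop, the plate corners are at about (118,22), (322,70), (296,170) and (104,125). The pivot is near (125,62), the handle at (52,137) and the blue cap at (722,102). Moving above the bottle now.

```bash
for i in 1 2 3; do python3 -m crank '.058 .034 0 0;.058 .034 0 0;.058 .034 0 0;.058 .034 0 0;.058 .034 0 0' 100 60; done; python3 -m crank '0 0 0 0;0 0 0 0;0 0 0 0;0 0 0 0;0 0 0 0'
python3 - <<'E'
from h import *
im,d,c=grab('wrist','w1.png'); P=pts(d,c); h=cv2.cvtColor(im,cv2.COLOR_RGB2HSV)
o=ctrl.get_obs();print(o['tool_pos'],o['tool_rot'],o['q'])
b=((h[...,0]>100)&(h[...,0]<130)&(h[...,1]>130)&(h[...,2]>50))
N,l,s,ct=cv2.connectedComponentsWithStats(b.astype('uint8'))
i=1+s[1:,4].argmax();print(s[i],ct[i]);q=P[(l==i)&(d>0)]
print(np.median(q,0)); t=q[q[:,2]>.117]; print((t.min(0)+t.max(0))/2,t.max(0)-t.min(0))
E
```

```text
t: 0.57
tool_pos: [0.2878, -0.5226, 0.2309]
tool_rot: [-3.121, -0.358, 0.0]
contact_force: [0.3, 0.2, 1.4]
opening: 0.0857
grip_force: 0.0
t: 0.98
tool_pos: [0.4329, -0.4374, 0.2309]
tool_rot: [-3.121, -0.359, 0.0]
contact_force: [0.2, -1.5, -0.1]
opening: 0.0854
grip_force: 0.0
t: 1.4
tool_pos: [0.5779, -0.3524, 0.2308]
tool_rot: [-3.121, -0.359, 0.001]
contact_force: [0.4, -0.4, 0.1]
opening: 0.0852
grip_force: 0.0
t: 1.82
tool_pos: [0.5757, -0.3546, 0.2313]
tool_rot: [-3.121, -0.356, 0.0]
contact_force: [0.2, -0.2, 0.0]
opening: 0.0852
grip_force: 0.0
[ 0.57580103 -0.35456417  0.23139303] [ 3.12129397e+00  3.55984069e-01 -1.01276044e-04] [-6.61850918e-01  1.71083901e-01  1.48495976e+00 -9.13510902e-05
  1.48555006e+00  6.81834224e-01]
[ 237  158   52   54 2034] [261.76843658 185.03490659]
[ 0.57723416 -0.35339456  0.12101821]
[ 0.57580959 -0.35459679  0.12030808] [0.04407171 0.04199563 0.00647005]
```

View pics/w1.png

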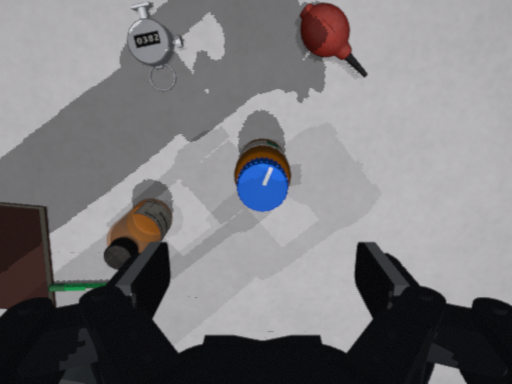

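The wrist view shows the cap at (262,185), centred under the tool, with the brown bottle clear at (135,240). Descending to grip.

```bash
python3 -m crank '0 0 -.057 0;0 0 -.057 0;0 0 -.057 0;0 0 -.057 0;0 0 -.057 0'; python3 -m crank '0 0 0 0;0 0 0 0;0 0 0 0;0 0 0 0;0 0 0 0' 0 70;python3 -m crank '0 0 0 0;0 0 0 0;0 0 0 0;0 0 0 0;0 0 0 0';
```

```text
t: 2.28
tool_pos: [0.576, -0.3544, 0.0879]
tool_rot: [3.121, 0.356, 0.001]
contact_force: [0.3, 0.5, -0.1]
opening: 0.0852
grip_force: 0.0
t: 2.7
tool_pos: [0.578, -0.3548, 0.0921]
tool_rot: [3.118, 0.358, 0.005]
contact_force: [-1.0, 0.5, 1.8]
opening: 0.0425
grip_force: 70.9
t: 3.12
tool_pos: [0.578, -0.3547, 0.0917]
tool_rot: [3.118, 0.358, 0.004]
contact_force: [-1.7, 0.1, 6.5]
opening: 0.0424
grip_force: 71.0
```

```bash
python3 -m crank '0 0 .06 0;0 0 .06 0;0 0 .06 0;0 0 .06 0;0 0 .06 0'; for i in 1 2 ; do python3 -m crank '-.016 .076 .01 0;-.016 .076 .01 0;-.016 .076 .01 0;-.016 .076 .01 0;-.016 .076 .01 0'; done; python3 -m crank '0 0 0 0;0 0 0 0;0 0 0 0;0 0 0 0;0 0 0 0'
python3 - <<'E'
from h import *
im,d,c=grab('wrist','w2.png'); np.savez('w2.npz',im=im,d=d,**c)
t,td,tc=grab('top')
cv2.imwrite('pics/t2.png',cv2.resize(t[135:225,120:250],None,fx=6,fy=6,interpolation=2)[:,:,::-1])
print(ctrl.get_obs()['tool_pos'])
E
```

```text
t: 3.53
tool_pos: [0.5763, -0.3532, 0.2394]
tool_rot: [-3.12, -0.359, 0.001]
contact_force: [0.5, -0.7, -3.0]
opening: 0.0424
grip_force: 72.6
t: 3.95
tool_pos: [0.5357, -0.1619, 0.2632]
tool_rot: [-3.12, -0.358, 0.001]
contact_force: [0.4, -0.0, -3.0]
opening: 0.0426
grip_force: 72.8
t: 4.37
tool_pos: [0.4956, 0.0281, 0.2885]
tool_rot: [-3.121, -0.358, 0.0]
contact_force: [1.1, -0.3, -2.7]
opening: 0.0425
grip_force: 72.8
t: 4.78
tool_pos: [0.4968, 0.0252, 0.2882]
tool_rot: [-3.121, -0.356, 0.002]
contact_force: [0.2, 0.8, -2.3]
opening: 0.0423
grip_force: 73.2
[0.4968331  0.02529596 0.2883442 ]
```

View pics/w2.png

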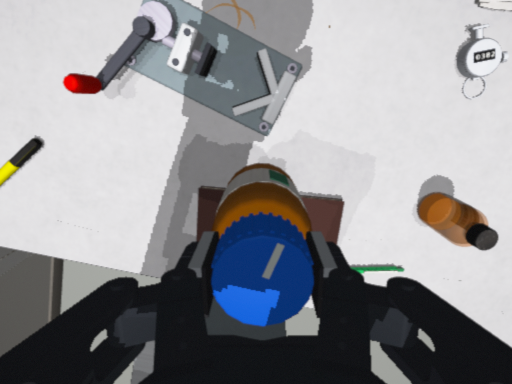

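The wrist view shows the plate's vee end with corners at (302,64) and (267,135), and the front edge running to about (135,62). The pivot is at (145,25) and the handle top at (70,83). The bottle is held straight.

```bash
python3 - <<'E'
from h import *
z=np.load('w2.npz'); c={k:z[k] for k in ['fx','fy','cx','cy','extrinsics']}; im=z['im'];d=z['d']
P=pts(d,c)
cv2.imwrite('pics/w2c.png',cv2.resize(im[0:150,60:320],None,fx=3,fy=3,interpolation=2)[:,:,::-1])
A,B,F=[ray(u,v,.012,c)[:2] for u,v in [(302,64),(267,135),(135,62)]]
print(A,B,F,np.linalg.norm(A-B))
y=(F-B)/np.linalg.norm(F-B); x=np.array([y[1],-y[0]]); yv=np.array([-(A-B)[1],(A-B)[0]])/np.linalg.norm(A-B)
print('y long',np.degrees(np.arctan2(*y[::-1])),'y from end',np.degrees(np.arctan2(*yv[::-1])))
# depth-based plate mask
m=((P[...,2]>.006)&(P[...,2]<.02)&(P[...,0]>.45)); m[:,:60]=0;m[145:]=0;m[:,320:]=0
q=P[m][:,:2];print(len(q)); 
m2=cv2.morphologyEx(m.astype('uint8'),cv2.MORPH_OPEN,np.ones((3,3)))
cn=max(cv2.findContours(m2,0,2)[0],key=cv2.contourArea)[:,0]
W=np.array([ray(u,v,.012,c)[:2] for u,v in cn],np.float32)*1000
print(cv2.minAreaRect(W),cv2.boxPoints(cv2.minAreaRect(W)))
h=cv2.cvtColor(im,cv2.COLOR_RGB2HSV)
r=((h[...,0]<6)|(h[...,0]>174))&(h[...,1]>150)&(d>0);r[:,110:]=0
q=P[r&(P[...,2]>.098)];print('handle top',len(q),np.median(q,0),(q.min(0)+q.max(0))/2,q.max(0)-q.min(0))
E
```

```text
[0.61824451 0.00204394] [0.52325116 0.02434007] [0.57359083 0.20475758] 0.0975748599024006
y long 74.40995841065175 y from end 76.7910578890175
8733
((592.5494995117188, 108.18646240234375), (198.56887817382812, 98.80484771728516), 76.74662017822266) [[5.2170117e+02 2.2872284e+01]
 [6.1787439e+02 2.2050476e-01]
 [6.6339783e+02 1.9350064e+02]
 [5.6722461e+02 2.1615242e+02]]
handle top 247 [0.53868934 0.22733292 0.10223372] [0.53851347 0.22786191 0.10151494] [0.01633133 0.01615035 0.00697418]
```

View pics/w2c.png

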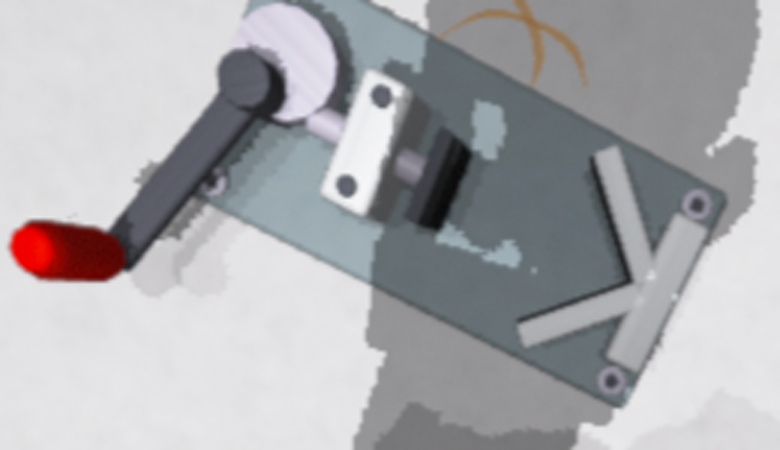

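```bash
python3 -m crank '.0355 .0206 0 0;.0355 .0206 0 0;.0355 .0206 0 0;.0355 .0206 0 0;.0355 .0206 0 0'; python3 -m crank '0 0 -.06 0;0 0 -.06 0;0 0 -.06 0;0 0 -.06 0;0 0 -.06 0';python3 -m crank '0 0 0 0;0 0 0 0;0 0 0 0;0 0 0 0;0 0 0 0'
python3 -c "
from h import *
print(ctrl.get_obs()['q'])"
```

```text
t: 5.3
tool_pos: [0.5865, 0.0775, 0.2884]
tool_rot: [-3.121, -0.356, 0.001]
contact_force: [0.3, 0.3, -3.3]
opening: 0.0421
grip_force: 73.2
t: 5.72
tool_pos: [0.5856, 0.077, 0.1371]
tool_rot: [-3.121, -0.357, 0.0]
contact_force: [-0.0, -0.5, -3.8]
opening: 0.0425
grip_force: 73.4
t: 6.13
tool_pos: [0.5871, 0.0776, 0.1418]
tool_rot: [3.12, 0.358, 0.007]
contact_force: [-0.3, -0.3, -3.6]
opening: 0.0422
grip_force: 73.2
[ 5.89463388e-03  4.38854256e-02  1.77532791e+00 -1.96375661e-04
  1.31816013e+00  1.34814274e+00]
```

```bash
python3 -m crank '0 0 -.02 0;0 0 -.02 0;0 0 -.014 0;0 0 -.006 0;0 0 0 0'; python3 -m crank '0 0 -.002 0;0 0 -.002 0;0 0 -.001 0;0 0 0 0;0 0 0 0'
```

```text
t: 6.55
tool_pos: [0.5841, 0.0778, 0.1066]
tool_rot: [-3.121, -0.359, 0.006]
contact_force: [-0.6, -0.1, -3.1]
opening: 0.0423
grip_force: 73.2
t: 6.97
tool_pos: [0.5857, 0.0778, 0.1066]
tool_rot: [3.121, 0.359, 0.001]
contact_force: [-0.1, -0.4, -2.6]
opening: 0.0421
grip_force: 73.2
```

Another 3 mm down, in small steps, until contact.

```bash
python3 -m crank '0 0 -.003 0;0 0 0 0;0 0 0 0;0 0 0 0;0 0 0 0';  python3 -m crank '0 0 -.003 0;0 0 0 0;0 0 0 0;0 0 0 0;0 0 0 0'
```

```text
t: 7.38
tool_pos: [0.5855, 0.0778, 0.1049]
tool_rot: [-3.121, -0.359, -0.0]
contact_force: [-0.2, -0.0, -2.5]
opening: 0.0419
grip_force: 73.2
t: 7.8
tool_pos: [0.586, 0.0779, 0.1041]
tool_rot: [-3.121, -0.359, -0.002]
contact_force: [-1.1, 1.0, 3.9]
opening: 0.0425
grip_force: 73.6
```

```bash
python3 -m crank '0 0 .001 0;0 0 0 0;0 0 0 0;0 0 0 0;0 0 0 0' 100 40;  python3 -m crank '0 0 0 0;0 0 .06 0;0 0 .07 0;0 0 .07 0;0 0 .06 0'; python3 -m crank '-.009 .03 0 0;-.018 .06 0 0;-.025 .08 0 0;-.022 .07 0 0;-.018 .06 0 0' 60; python3 -m crank '0 0 0 0;0 0 0 0;0 0 0 0;0 0 0 0;0 0 0 0';
python3 - <<'E'
from h import *
t,d,c=grab('top'); P=pts(d,c);h=cv2.cvtColor(t,cv2.COLOR_RGB2HSV)
b=((h[...,0]>100)&(h[...,0]<130)&(h[...,1]>130)&(h[...,2]>50)&(P[...,2]>.12)&(abs(P[...,0]-.58)<.06)&(abs(P[...,1]-.07)<.06))
q=P[b]; print(len(q)); print((q.min(0)+q.max(0))/2,q.max(0)-q.min(0)) if len(q) else 0
im,d,c=grab('wrist','w3.png');P=pts(d,c);h=cv2.cvtColor(im,cv2.COLOR_RGB2HSV)
r=((h[...,0]<6)|(h[...,0]>174))&(h[...,1]>150)&(d>0)&(P[...,2]>.095)&(abs(P[...,0]-.54)<.05)&(abs(P[...,1]-.23)<.05)
q=P[r];print(len(q)); print((q.min(0)+q.max(0))/2,q.max(0)-q.min(0)) if len(q) else 0
E
```

```text
t: 8.22
tool_pos: [0.5854, 0.0777, 0.1036]
tool_rot: [3.121, 0.358, -0.0]
contact_force: [-0.4, -0.6, -0.3]
opening: 0.0855
grip_force: 0.0
t: 8.63
tool_pos: [0.5857, 0.0778, 0.2361]
tool_rot: [3.121, 0.359, 0.002]
contact_force: [0.5, 0.1, 0.2]
opening: 0.0855
grip_force: 0.0
t: 9.05
tool_pos: [0.5387, 0.2294, 0.234]
tool_rot: [-3.121, -0.359, -0.0]
contact_force: [0.1, 0.3, 0.4]
opening: 0.0509
grip_force: 0.0
t: 9.47
tool_pos: [0.54, 0.2264, 0.2337]
tool_rot: [3.121, 0.356, -0.0]
contact_force: [0.5, -0.1, 0.1]
opening: 0.0508
grip_force: 0.0
294
[0.58313466 0.07974564 0.12965781] [0.04261443 0.04237792 0.01872628]
316
[0.53969563 0.2305032  0.09992393] [0.01734912 0.01807078 0.00983993]
```

View pics/w3.png

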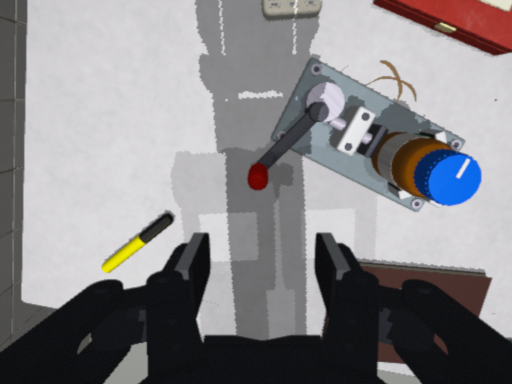

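The wrist view shows the bottle upright in the vee, with its cap at (447,178), and the handle at (258,177) centred between the fingers. Descending and pinching it.

```bash
python3 -m crank '0 .003 -.065 0;0 0 -.065 0;0 0 -.065 0;0 0 -.065 0;0 0 -.065 0'; python3 -m crank '0 0 0 0;0 0 0 0;0 0 0 0;0 0 0 0;0 0 0 0' 0 40
python3 - <<'E'
import numpy as np
p=np.array([.6112,.1850]);a0=149.5;a1=76.7-1
prev=None
for i,a in enumerate(np.linspace(a0,a1,16)):
    h=p+.085*np.array([np.cos(np.radians(a)),np.sin(np.radians(a))])
    if prev is not None: print(i,((h-prev)/.5).round(4),h.round(4))
    prev=h
E
```

```text
t: 9.98
tool_pos: [0.5398, 0.2284, 0.0701]
tool_rot: [-3.121, -0.357, -0.001]
contact_force: [0.2, -0.4, -0.1]
opening: 0.0514
grip_force: 0.0
t: 10.4
tool_pos: [0.5391, 0.2299, 0.072]
tool_rot: [-3.119, -0.358, 0.001]
contact_force: [-3.4, 4.4, -7.8]
opening: 0.0184
grip_force: 39.7
1 [0.0079 0.0122] [0.5419 0.2343]
2 [0.009  0.0115] [0.5464 0.24  ]
3 [0.0099 0.0107] [0.5514 0.2454]
4 [0.0108 0.0098] [0.5568 0.2503]
5 [0.0116 0.0089] [0.5626 0.2547]
6 [0.0123 0.0078] [0.5687 0.2586]
7 [0.0129 0.0067] [0.5752 0.262 ]
8 [0.0135 0.0056] [0.5819 0.2648]
9 [0.0139 0.0044] [0.5889 0.267 ]
10 [0.0142 0.0032] [0.596  0.2686]
11 [0.0145 0.002 ] [0.6032 0.2696]
12 [0.0146 0.0007] [0.6105 0.27  ]
13 [ 0.0146 -0.0005] [0.6178 0.2697]
14 [ 0.0145 -0.0018] [0.6251 0.2689]
15 [ 0.0143 -0.003 ] [0.6322 0.2674]
```

```bash
python3 -m crank '.008 .012 0 0;.009 .0115 0 0;.010 .0105 0 0;.011 .010 0 0;.0115 .009 0 0'; python3 -m crank '.0125 .008 0 0;.013 .0065 0 0;.0135 .0055 0 0;.014 .0045 0 0;.014 .003 0 0'
```

```text
t: 10.82
tool_pos: [0.5634, 0.254, 0.072]
tool_rot: [3.118, 0.357, -0.006]
contact_force: [-6.8, -5.7, -2.8]
opening: 0.0188
grip_force: 41.8
t: 11.23
tool_pos: [0.5963, 0.2692, 0.0719]
tool_rot: [3.121, 0.357, -0.008]
contact_force: [-8.2, 0.7, -3.4]
opening: 0.0186
grip_force: 42.6
```

```bash
python3 -m crank '.0145 .002 0 0;.0145 .0005 0 0;.0145 -.0005 0 0;.0145 -.002 0 0;.012 -.0025 0 0'; python3 -m crank '.006 -.002 0 0;.003 -.001 0 0;0 0 0 0;0 0 0 0;0 0 0 0'
```

```text
t: 11.65
tool_pos: [0.6311, 0.2721, 0.0721]
tool_rot: [-3.113, -0.356, 0.005]
contact_force: [-8.1, 15.8, -6.4]
opening: 0.018
grip_force: 39.8
t: 12.07
tool_pos: [0.6372, 0.2716, 0.0722]
tool_rot: [-3.112, -0.358, -0.004]
contact_force: [-0.1, 14.9, -9.3]
opening: 0.0174
grip_force: 39.0
```

```bash
python3 -m crank '.006 .004 0 0;.006 .003 0 0;.004 0 0 0;0 0 0 0;0 0 0 0'
```

```text
t: 12.48
tool_pos: [0.6426, 0.2709, 0.0719]
tool_rot: [-3.12, -0.359, 0.011]
contact_force: [-12.0, 2.3, -1.4]
opening: 0.0173
grip_force: 37.6
```

```bash
python3 - <<'E'
from h import *
im,d,c=grab('wrist');t,td,tc=grab('top')
cv2.imwrite('pics/x.png',np.hstack([cv2.resize(im,(400,300)),cv2.resize(t[135:225,110:230],(400,300))])[:,:,::-1])
E
```

```text
(no output)
```

View pics/x.png

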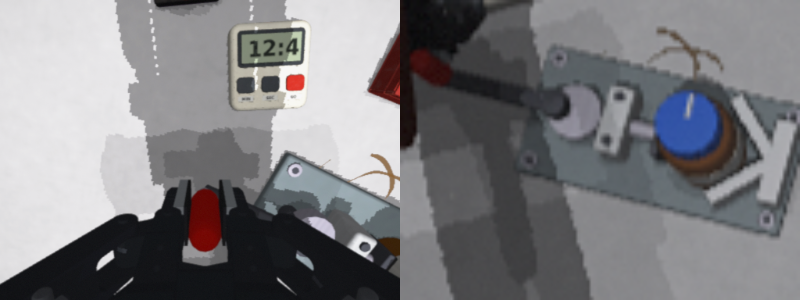

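Left half: the handle is between the pads at (205,220). Right half: the lever lies roughly along the clamp axis. I'll release, lift, and check the lever angle.

```bash
python3 -m crank '0 0 0 0;0 0 0 0;0 0 0 0;0 0 0 0;0 0 0 0' 60 70;  python3 -m crank '0 0 .05 0;0 0 .07 0;0 0 .07 0;0 0 .07 0;0 0 .06 0'; python3 -m crank '-.06 -.05 0 0;-.06 -.05 0 0;-.04 -.05 0 0;0 0 0 0;0 0 0 0' 100
python3 - <<'E'
from h import *
def mid(q): return (len(q),(q.min(0)+q.max(0))/2,q.max(0)-q.min(0)) if len(q) else 0
for n in ['wrist','top']:
    im,d,c=grab(n,n+'5.png');P=pts(d,c);h=cv2.cvtColor(im,cv2.COLOR_RGB2HSV)
    r=((h[...,0]<6)|(h[...,0]>174))&(h[...,1]>150)&(d>0)&(P[...,2]>.095)&(abs(P[...,0]-.63)<.06)&(abs(P[...,1]-.26)<.05)
    b=((h[...,0]>100)&(h[...,0]<130)&(h[...,1]>130)&(P[...,2]>.12)&(P[...,2]<.15)&(abs(P[...,0]-.58)<.06)&(abs(P[...,1]-.07)<.06))
    print(n,'handle',mid(P[r]),'cap',mid(P[b]))
E
```

```text
t: 13.0
tool_pos: [0.6465, 0.2701, 0.0728]
tool_rot: [-3.121, -0.358, -0.004]
contact_force: [-0.8, 0.1, -0.2]
opening: 0.0515
grip_force: 0.0
t: 13.42
tool_pos: [0.646, 0.27, 0.2348]
tool_rot: [-3.121, -0.358, -0.005]
contact_force: [0.9, 0.3, -0.4]
opening: 0.0513
grip_force: 0.0
t: 13.83
tool_pos: [0.5648, 0.1941, 0.2318]
tool_rot: [-3.121, -0.356, -0.002]
contact_force: [0.4, 1.5, 0.1]
opening: 0.0855
grip_force: 0.0
wrist handle (403, array([0.62997617, 0.26655451, 0.10017072]), array([0.01732664, 0.01794567, 0.00996947])) cap (2285, array([0.58299949, 0.07651629, 0.1275643 ]), array([0.04361426, 0.04255455, 0.01511849]))
top handle (25, array([0.58181953, 0.22885315, 0.53722252]), array([0.02138471, 0.03765576, 0.02225047])) cap (286, array([0.58257601, 0.07679999, 0.13025361]), array([0.04242406, 0.04396568, 0.01871582]))
```

View pics/wrist5.png

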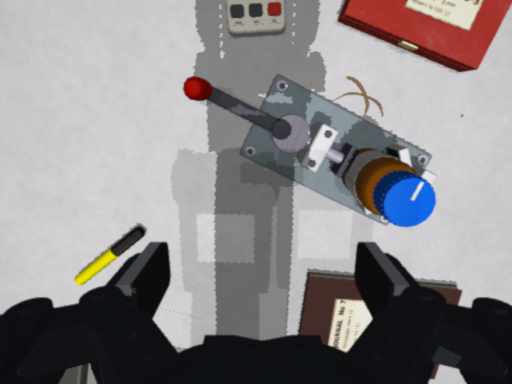

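The handle is at (197,89), along the clamp axis at its stop, and its measured position matches the closed position within 1 mm. The pad is against the bottle. Now over the cap at (410,198).

```bash
python3 -m crank '.007 -.05 0 0;.007 -.06 0 0;.007 -.06 0 0;.007 -.05 0 0;.006 -.018 0 0';  python3 -m crank '0 0 0 0;0 0 0 0;0 0 0 0;0 0 0 0;0 0 0 0'
python3 - <<'E'
from h import *
im,d,c=grab('wrist');P=pts(d,c);h=cv2.cvtColor(im,cv2.COLOR_RGB2HSV);o=ctrl.get_obs();print(o['tool_pos'])
b=((h[...,0]>100)&(h[...,0]<130)&(h[...,1]>130)&(P[...,2]>.128)&(P[...,2]<.15)&(abs(P[...,0]-.58)<.06)&(abs(P[...,1]-.07)<.06))
q=P[b];print((q.min(0)+q.max(0))/2,q.max(0)-q.min(0))
w=(h[...,1]<60)&(h[...,2]>130)&(P[...,2]>.128)&(np.hypot(P[...,0]-.583,P[...,1]-.0767)<.019);q=P[w]
print('line',len(q),q.mean(0),np.linalg.svd(q[:,:2]-q[:,:2].mean(0),full_matrices=0)[2][0])
E
```

```text
t: 14.35
tool_pos: [0.5837, 0.0739, 0.2316]
tool_rot: [3.12, 0.356, 0.001]
contact_force: [0.4, -0.1, 0.9]
opening: 0.0857
grip_force: 0.0
t: 14.77
tool_pos: [0.5823, 0.0773, 0.2313]
tool_rot: [-3.121, -0.361, 0.0]
contact_force: [0.3, -0.7, -0.1]
opening: 0.0856
grip_force: 0.0
[0.58222621 0.07710353 0.2313134 ]
[0.5833661  0.07553385 0.13172077] [0.04286921 0.04238537 0.00711078]
line 32 [0.59584644 0.07537317 0.19779671] [-0.66004179  0.75122889]
```

```bash
python3 -m crank '.002 -.003 -.052 0;0 0 -.052 0;0 0 -.052 0;0 0 -.052 0;0 0 -.052 0'; python3 -m crank '0 0 0 0;0 0 0 0;0 0 0 0;0 0 0 0;0 0 0 0' 0 70;python3 -m crank '0 0 0 .03;0 0 0 .06;0 0 0 .07;0 0 0 .07;0 0 0 .07'
```

```text
t: 15.23
tool_pos: [0.5832, 0.0752, 0.1003]
tool_rot: [-3.121, -0.36, -0.001]
contact_force: [0.5, 0.3, 0.5]
opening: 0.0853
grip_force: 0.0
t: 15.65
tool_pos: [0.585, 0.075, 0.1044]
tool_rot: [-3.121, -0.359, -0.007]
contact_force: [-0.8, 1.4, 5.0]
opening: 0.0423
grip_force: 70.6
t: 16.07
tool_pos: [0.5854, 0.0745, 0.1046]
tool_rot: [2.947, 1.083, 0.008]
contact_force: [-0.9, 0.8, 5.5]
opening: 0.0425
grip_force: 70.5
```

```bash
python3 -c "
from h import *
o=ctrl.get_obs();print(o['wrist_torque'],o['q'][5])"
for i in 1 2; do python3 -m crank '0 0 .0002 .07;0 0 .0002 .07;0 0 .0002 .07;0 0 .0002 .07;0 0 .0002 .07'; done
python3 -c "
from h import *
o=ctrl.get_obs();print(o['wrist_torque'],o['q'][5])"
```

```text
[ 0.04059642  0.10714628 -0.38060664] 0.8669598128031714
t: 16.48
tool_pos: [0.5849, 0.0749, 0.1049]
tool_rot: [2.543, 1.842, 0.006]
contact_force: [-2.5, 2.0, 5.9]
opening: 0.042
grip_force: 70.4
t: 16.9
tool_pos: [0.5843, 0.0749, 0.1052]
tool_rot: [1.947, 2.464, 0.003]
contact_force: [-4.0, 1.0, 5.5]
opening: 0.0424
grip_force: 70.4
[ 0.25966223  0.61649666 -0.38069606] -0.23258293276821732
```

```bash
for i in 1 2; do python3 -m crank '0 0 .0002 .07;0 0 .0002 .07;0 0 .0002 .07;0 0 .0002 .07;0 0 .0002 .07'; done
python3 -m crank '0 0 .0002 .07;0 0 .0002 .07;0 0 .0002 .07;0 0 .0002 .07;0 0 .0002 .03'
python3 -m crank '0 0 0 0;0 0 0 0;0 0 0 0;0 0 0 0;0 0 0 0'
python3 -c "
from h import *
o=ctrl.get_obs();print(o['wrist_torque'],o['q'][5])"
python3 -m crank '0 0 0 0;0 0 0 0;0 0 0 0;0 0 0 0;0 0 0 0' 100
python3 -m crank '0 0 .04 0;0 0 .06 0;0 0 .07 0;0 0 .07 0;0 0 .06 0'
python3 -m crank '-.03 .03 0 0;-.05 .05 0 0;-.05 .05 0 0;-.03 .03 0 0;0 0 0 0'
python3 - <<'E'
from h import *
im,d,c=grab('wrist');t,td,tc=grab('top')
cv2.imwrite('pics/y.png',np.hstack([cv2.resize(im,(400,300)),cv2.resize(t[135:225,120:240],(400,300),interpolation=2)])[:,:,::-1])
E
```

```text
t: 17.32
tool_pos: [0.5838, 0.0746, 0.1055]
tool_rot: [1.205, 2.9, 0.001]
contact_force: [-4.9, -0.2, 7.2]
opening: 0.042
grip_force: 70.4
t: 17.73
tool_pos: [0.5834, 0.074, 0.1058]
tool_rot: [0.373, 3.119, -0.002]
contact_force: [-5.4, -2.6, 6.4]
opening: 0.0423
grip_force: 70.6
t: 18.15
tool_pos: [0.5834, 0.0734, 0.1062]
tool_rot: [0.388, -3.117, 0.004]
contact_force: [-5.1, -4.3, 5.5]
opening: 0.0424
grip_force: 70.6
t: 18.57
tool_pos: [0.5834, 0.0734, 0.1061]
tool_rot: [0.383, -3.118, 0.004]
contact_force: [-4.5, -3.0, 6.0]
opening: 0.0421
grip_force: 70.9
[-0.53408949  0.99576716 -0.15640338] -1.814360643254445
t: 18.98
tool_pos: [0.5834, 0.0747, 0.1039]
tool_rot: [-0.383, 3.118, 0.0]
contact_force: [0.5, -0.9, -0.1]
opening: 0.085
grip_force: 0.0
t: 19.4
tool_pos: [0.5836, 0.0747, 0.2563]
tool_rot: [-0.383, 3.116, -0.0]
contact_force: [0.3, -0.2, 0.1]
opening: 0.0854
grip_force: 0.0
t: 19.82
tool_pos: [0.5011, 0.1571, 0.2539]
tool_rot: [0.389, -3.117, -0.002]
contact_force: [0.6, 0.7, 0.3]
opening: 0.0857
grip_force: 0.0
```

View pics/y.png

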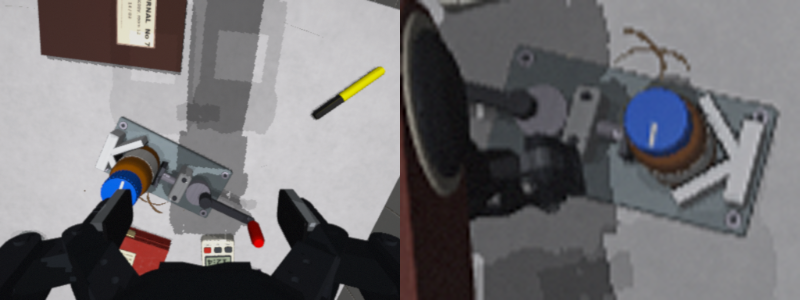

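In the top view the white line now points toward -x at (652,133). It pointed to +x before, so the cap turned half a turn. Both the lever and the bottle are in place. To confirm the bottle itself didn't spin, I'll look for the green label bar numerically.

```bash
python3 - <<'E'
from h import *
def green(im,d,c,n):
    P=pts(d,c);h=cv2.cvtColor(im,cv2.COLOR_RGB2HSV)
    m=(h[...,0]>40)&(h[...,0]<90)&(h[...,1]>70)&(h[...,2]>25)&(d>0)
    k=m&(np.hypot(P[...,0]-.583,P[...,1]-.075)<.06)&(P[...,2]>.02);print(n,'green near bottle',k.sum(),np.median(P[k],0) if k.any() else '')
    w=(h[...,1]<60)&(h[...,2]>110)&(P[...,2]>.13)&(P[...,2]<.145)&(np.hypot(P[...,0]-.583,P[...,1]-.0757)<.02);q=P[w]
    if len(q):print(' line offset from cap centre',(q.mean(0)-[.583,.0757,0]).round(4),len(q))
    b=(h[...,0]>100)&(h[...,0]<130)&(h[...,1]>130)&(np.hypot(P[...,0]-.583,P[...,1]-.0757)<.015)&(P[...,2]>.12)
    if b.any():print(' cap top z',np.median(P[b][:,2]))
for n in ['scene','wrist','top']: green(*grab(n),n)
z=np.load('w2.npz')
for n in ['wrist5','top5']:
    im=cv2.imread(f'pics/{n}.png');h=cv2.cvtColor(im,cv2.COLOR_BGR2HSV);m=(h[...,0]>40)&(h[...,0]<90)&(h[...,1]>70)&(h[...,2]>25)
    v,u=np.nonzero(m);print(n,len(u),[(a,b) for a,b in zip(u,v)][:12])
E
```

```text
scene green near bottle 0 
 line offset from cap centre [-0.0094 -0.0016  0.1378] 9
 cap top z 0.1370928750330212
wrist green near bottle 0 
 line offset from cap centre [-0.0111 -0.0003  0.1355] 34
 cap top z 0.1352195370834934
top green near bottle 0 
 line offset from cap centre [-0.0087  0.001   0.1358] 9
 cap top z 0.13570073834970317
wrist5 4 [(np.int64(388), np.int64(154)), (np.int64(389), np.int64(154)), (np.int64(390), np.int64(154)), (np.int64(391), np.int64(155))]
top5 152 [(np.int64(165), np.int64(40)), (np.int64(163), np.int64(41)), (np.int64(164), np.int64(41)), (np.int64(165), np.int64(41)), (np.int64(166), np.int64(41)), (np.int64(167), np.int64(41)), (np.int64(162), np.int64(42)), (np.int64(163), np.int64(42)), (np.int64(164), np.int64(42)), (np.int64(165), np.int64(42)), (np.int64(166), np.int64(42)), (np.int64(167), np.int64(42))]
```

Cap height (about 0.1355 m against 0.134 m tight) is consistent with unscrewing. I'll turn the wrist back to the earlier viewpoint, where the bar was visible before, and look again.

```bash
for i in 1 2 3 4 5; do python3 -m crank '.005 .003 -.002 -.079;.005 .003 -.002 -.079;.005 .003 -.002 -.079;.005 .003 -.002 -.079;.005 .003 -.002 -.079' | sed -n 2,3p; done
python3 - <<'E'
from h import *
im,d,c=grab('wrist');P=pts(d,c);h=cv2.cvtColor(im,cv2.COLOR_RGB2HSV)
m=(h[...,0]>40)&(h[...,0]<90)&(h[...,1]>70)&(h[...,2]>25)
v,u=np.nonzero(m);print(len(u),list(zip(u.tolist(),v.tolist()))[:12])
for a,b in list(zip(u,v))[:6]: print(P[b,a])
r=((h[...,0]<6)|(h[...,0]>174))&(h[...,1]>150)&(P[...,2]>.095)&(P[...,2]<.12)&(abs(P[...,0]-.63)<.05)&(abs(P[...,1]-.26)<.05)
q=P[r];print('handle',(q.min(0)+q.max(0))/2)
o=ctrl.get_obs();print(o['tool_pos'],o['t'])
t,d,c=grab('top'); a=cv2.imread('pics/t.png')[:,:,::-1]
print('brown diff',np.abs(t[205:245,310:350].astype(int)-a[205:245,310:350]).mean())
E
```

```text
tool_pos: [0.5167, 0.1612, 0.2485]
tool_rot: [-0.599, -3.084, 0.0]
tool_pos: [0.5292, 0.1687, 0.2435]
tool_rot: [-1.512, -2.754, 0.001]
tool_pos: [0.5418, 0.1762, 0.2384]
tool_rot: [-2.28, -2.161, 0.001]
tool_pos: [0.5543, 0.1837, 0.2334]
tool_rot: [-2.831, -1.362, 0.001]
tool_pos: [0.5668, 0.1911, 0.2283]
tool_rot: [3.112, 0.432, -0.001]
112 [(384, 158), (384, 159), (385, 159), (386, 159), (386, 160), (387, 160), (388, 160), (389, 160), (388, 161), (389, 161), (390, 161), (391, 161)]
[0.61319473 0.07188452 0.04731525]
[0.61296352 0.07626054 0.05841062]
[0.61334422 0.07597176 0.05998213]
[0.6132895  0.07283179 0.05499989]
[0.61278164 0.07531336 0.06156258]
[0.61334539 0.07623224 0.06582636]
handle [0.63010076 0.26671615 0.09979265]
[0.56694855 0.19133006 0.22805928] 22.2
brown diff 15.424375
```

The green bar still faces +x while the cap line faces -x, so the bottle held still and the cap turned half a turn. The lever is still at its stop and nothing is touching the robot. Handing in.

```bash
python3 -c "
from station import ctrl
print(ctrl.finish_job())"
```

```text
the job is handed in; nothing more can be done
None
```

The job is handed in: the blue-capped bottle stands upright in the vee with the lever closed to its stop, and its cap was then loosened about half a turn without the bottle spinning; the arm never came near the brown bottle, though I did not re-measure its position at the end.

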